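# Load an upcut saw and hold the stock for the cut

## Task

Get the square pine batten ready to be cut on the small bench saw: raise the sliding guard by its handle, lay the batten flat on the saw table beneath it, along the low fence and with its end up against the length stop, and lower the guard until it rests on the wood. Then, with the hand off the guard, press the batten firmly against fence and table at once with one diagonal push, still touching the stop, and finish while holding it so for the cut. Do not shift the clamped stop, and leave the glue bottle and tape measure where they are.

Things in the scene. Friction and masses are not known exactly. Their poses are not given: they have to be found in the camera images.
- saw: grey bench-top upcut saw, fixed; blade below the table, its lever on the left end. Origin on the bench under the cut line; x points away from the robot (along the cut), y left, z up. Table 85 mm above the bench, x -95 to 105, y -220 to 170 mm, blade slot along x at y = 0. Two 12 mm guide rods with a yoke on top stand behind the fence at x = 88, y = +-30 mm, to 295 mm above the bench
- table: the saw's flat steel table top, waxed like fence and stop so that wood slides easily (friction about 0.2). Origin at the cut line on its upper face (85 mm above the bench), axes as the saw's
- fence: low aluminium fence on the table, 24 mm high, 22 mm thick, split by a gap for the guard: it runs along y from -215 to -34 and from 34 to 165 mm. Its working face looks to -x. Origin at the foot of that face, on the table, at the cut line (saw x = 30 mm); axes as the saw's
- stop_face (a point): point on the length stop, a dark steel block 36 mm deep and 36 mm high (knob: 52 mm), clamped to the fence 70 to 110 mm left of the cut line. It lies on the table at the fence face, in the stop's right-hand face, which looks to -y and which the batten's left end has to touch; axes as the saw's. The clamp holds up to about 80 N
- guard (a joint): height of the guard's lower edge above the table, m: 0 = down on the empty table, 0.110 = fully raised, 0.045 = resting on the batten. A brake keeps it where it is left; about 5 N lifts, 2 N lowers it. Guard: a hood 48 mm wide in y, over saw x -79 to 39 mm, 55 mm high, clear sides, grey top, carried from the rods
- guard_handle (a point): middle of the guard's handle: a black round bar 14 mm thick along the saw's x, 92 mm long, with a steel post 38 mm either side of this point; its axis is 34 mm above the hood's top, 89 mm above the guard's lower edge. At saw x = -30, y = 0; rises with the guard
- batten_mid (a point): centre of the loose square pine batten, 45 x 260 x 45 mm, about 0.24 kg. The point's y runs along the batten, z is up as it lies; either end and any of the four sides serves. It starts lying on the bench to the right of the saw, pointing roughly away from the robot
- batten: the same batten; origin at the centre of its underside, y along it
- glue_bottle: orange glue bottle with a dark nozzle, 67 mm wide, 202 mm tall, standing on the bench right of and behind the saw; origin at the centre of its underside
- tape_measure: tape measure, 37 x 91 x 73 mm, standing on the bench to the left of the saw; origin at the centre of its underside

How it is judged:
On the way, in this order (a step that is already met when the one before it is completed fails the run):
1. the guard is raised clear of the batten's height (value of joint guard above 0.055 m), for 0.2 s.
2. the batten lies flat on the table under the raised guard, near fence and stop (value of joint guard above 0.052 m and z of batten_mid in the frame of stop_face between 0.019 and 0.026 m and x of batten_mid in the frame of stop_face between -0.07 and -0.018 m and y of batten_mid in the frame of stop_face above -0.17 m and angle between the y axis of batten_mid and the y axis of fence, either way round below 0.3 rad), for 0.2 s.
3. the guard is lowered onto the batten (value of joint guard between 0.04 and 0.05 m), for 0.2 s.
At the end, for the whole second after the job is handed in: Guard down on the batten (gap under 5 mm); batten flat on the table, within 2.5 mm of the fence, parallel to 0.02 rad, end within 3 mm of the stop, at rest; hand over 60 mm from the guard handle, pressing the batten with over 5 N: over 3 N on the fence, over 10 N on the table, for the last second (all of step 3 and z of batten_mid in the frame of stop_face between 0.02 and 0.025 m and x of batten_mid in the frame of stop_face between -0.025 and -0.02 m and y of batten_mid in the frame of stop_face between -0.133 and -0.127 m and angle between the y axis of batten_mid and the y axis of fence, either way round below 0.02 rad and contact force between any of the fingers, the arm and batten above 5 N and contact force between batten and fence above 3 N and contact force between batten and table above 10 N and distance between the grasp point and guard_handle above 0.06 m and linear speed of batten below 0.01 m/s); the arm keeps its last pose, push and grip.
It fails at once if the clamped length stop is shifted by more than 4 mm (distance of stop_face from where it was at the start of the episode above 0.004 m).
It fails at once if the glue bottle or tape measure is moved by more than 30 mm or knocked over (distance of any of glue_bottle, tape_measure from where it was at the start of the episode above 0.03 m or angle between any of glue_bottle, tape_measure's own z axis and vertical above 0.5 rad).
It also fails if it takes over 67 s, if anything falls off the work surface, if the arm or the gripper's body presses on something with over 40 N, if the wrist force passes 120 N, or if a joint passes its speed limit or range.

## Robot

A 6-joint arm with a two-finger parallel gripper is mounted at the origin on a cart in front of the work surface, level with it; the furniture and walls round the work are solid. World frame = base frame: x ahead of the robot, y to its left, z up, the work surface at z = 0. Lengths are in m, angles in rad, forces in N, time in s.
With the tool pointing down it reaches from about 0.3 to 0.875 m from the base axis. Payload 6.4 kg.
Tool frame: the origin (TCP) lies on the centre line of the jaws, within the pads' length; the fingertips stand 25 mm ahead of it and the grasp point (between the pads) lies 6 mm ahead of it (ctrl.tip_reach is the distance from the TCP to the fingertips, in m); z points along the fingers, y is the line along which they close (so a half turn about z gives the same grasp; the last joint's range is limited). The gripper opens to 85 mm and grips with 20 to 120 N. Pads are 22 mm wide; open, the fingers measure 114 mm over their backs; the gripper's body (76 mm by 85 mm) begins 54 mm behind the grasp point. The pads swing forward as they close: fully open they stand 13 mm farther back than shut.
Start: joints at [-1.433, 0.181, 1.607, -0, 1.354, -0.206], TCP at [0.194, -0.541, 0.256] pointing down, gripper open.
Joint ranges: [-2.99, 2.99], [-0.89, 2.07], [0.3, 2.58], [-1.14, 4.28], [0, 2.63], [-3.12, 3.12]. Speed limits (rad/s): [2.57, 2.57, 3.01, 3.14, 3.14, 3.14].

## Interface

Orientations are given as a unit quaternion [w, x, y, z].
In Python, from bench import ctrl gives the robot as it stands.
- The arm moves only by the tool servo_tool, never from a script. Its argument "motion" is a list that holds one entry, the list of rows, each a list of 5 numbers: the shift along the tool's x, y, z in cm, then the turn about the tool's z in degrees, then the closure, from -1 (fully open) to 1 (shut). In form: [[[dx, dy, dz, twist, claw], ...]]. A call has 1 to 5 rows; each row is the pose to reach, as a shift and turn from the pose commanded when the call began, along the tool's axes at that moment; what a row does not reach only later rows make up. A row lasts 1/10 s, in which the tool goes at most 50 mm and 8.59 degrees, less where a joint would pass 70% of its speed; a pose out of reach is approached as far as the arm can. A call with a gripper value outside its range is refused whole. The fingers move at their own pace and stop on an object; the grip force is fixed at half the most. Time passes only in rows, so rows that repeat a pose let the fingers close. It gives the time, the measured TCP pose, the force, the opening and the grip force at its end, in the units of the state.
- ctrl.get_obs(): the state, without advancing time (a new reading comes with each control period).
- ctrl.camera(name): name is "scene" or "top" or "wrist"; returns a dict with "pixels" (384x512x3 uint8, red, green, blue), "depth" (384x512 float32, m along the optical axis (not along the pixel's ray), 0 where there is no reading), "fx", "fy", "cx", "cy" (pixels), "R" (3x3) and "t" (3): a world point X has camera coordinates R X + t; the wrist camera has in their place "hand_eye" (4x4, takes a point from camera to tool coordinates, whose origin is the TCP and whose axes are the flange's). Camera axes: x right, y down, z forward; pixel columns grow to the right and rows downward; lengths in m; the calibration is good to about 2 mm. The wrist camera is an equidistant fisheye: a pixel r from the principal point sees the ray r / f radians off the axis. A picture is of the moment at which its call begins: read the wrist's pose just before it.
- ctrl.hand_in(): hands the job in; it is judged then, once.
The state is a dict: "time_s": time; "q": joint angles; "dq": joint speeds; "joint_efforts": joint torques, N m; "eef_pos": TCP position; "eef_rot": TCP orientation; "wrist_force": force on the tool from outside, world axes, zero at the start; "torque": the same for the moment, N m; "opening": opening from 0.0 (shut) to 1.0 (fully open); "grasp_force": force on a finger pad.
Only numpy, scipy, OpenCV 4.12 (cv2) and the standard library are available. Lean on these libraries where they do the work, as an engineer would, in place of code of your own. Each camera call takes 0.05 s, during which the arm holds its last target. There are 200 camera calls.

## Working session

There is one attempt and no reset: what is moved stays moved. The work goes in short steps, Python scripts to look and compute and a tool call to move; the robot and the scene stay as the last step left them, time stands still between calls to the robot, and variables do not carry over. Pictures are saved under pics/ and viewed, at most 10 in all, crops included, and the job is handed in when it is done.

Besides the shell and the picture viewer there is one more tool, called after ">>>" as name(argument=value, ...) on one line, values as JSON. servo_tool: Moves the arm, as the interface text tells. Its arguments: {"type":"object","properties":{"motion":{"type":"array"}},"required":["motion"]}

```bash
mkdir -p pics && cat > h.py <<'E'
import numpy as np, cv2
from bench import ctrl
from scipy.spatial.transform import Rotation as Ro
def pts(c):
    v,u=np.indices(c["depth"].shape); d=c["depth"]
    P=np.stack([(u-c["cx"])/c["fx"]*d,(v-c["cy"])/c["fy"]*d,d],-1)
    return (P-c["t"])@np.array(c["R"])
def pose():
    o=ctrl.get_obs(); q=o["eef_rot"]; return o,np.array(o["eef_pos"]),Ro.from_quat([q[1],q[2],q[3],q[0]])
E
python3 - <<'E'
from h import *
for n in("scene","top"):
    c=ctrl.camera(n); cv2.imwrite(f"pics/{n}0.png",c["pixels"][...,::-1]); np.savez(f"{n}0.npz",**c)
    print(n,c["fx"],c["R"],c["t"])
o,p,r=pose();print(o,r.as_matrix())
E
```

```text
scene 461.5752792058891 [[-0.77403241 -0.63313051 -0.0044259 ]
 [-0.23819297  0.29766489 -0.92447808]
 [ 0.58663272 -0.71452178 -0.3812095 ]] [0.48681775 0.23751076 1.36824464]
top 394.9265468448815 [[-0.00489971 -0.99968322 -0.02468703]
 [-0.99620197  0.00702588 -0.08678865]
 [ 0.0869346   0.02416802 -0.99592082]] [0.099894   0.55631001 1.17639176]
{'time_s': 0.1, 'q': array([-1.43331022e+00,  1.81479968e-01,  1.60788987e+00,  1.89793316e-05,
        1.35381341e+00, -2.06321808e-01]), 'dq': array([ 0.00153374, -0.00225017, -0.00132532,  0.00051483,  0.00168297,
       -0.00216518]), 'joint_efforts': array([ 3.79309413e-04, -4.45878124e+01, -3.52238381e+01, -2.38722469e-04,
        4.14396840e-03,  2.23024091e-05]), 'eef_pos': array([ 0.19376447, -0.54088848,  0.25547555]), 'eef_rot': array([-7.94506380e-04,  9.85260904e-01,  1.71056479e-01,  3.66270140e-05]), 'wrist_force': array([-0.3487456 , -0.39175704, -0.38285912]), 'torque': array([-0.02647834, -0.01959018, -0.01816913]), 'grasp_force': 0.0, 'opening': 0.9992060072197454} [[ 9.41479360e-01  3.37070580e-01 -1.99636597e-04]
 [ 3.37070463e-01 -9.41478100e-01  1.57812272e-03]
 [ 3.43985257e-04 -1.55306157e-03 -9.99998735e-01]]
```

View pics/scene0.png

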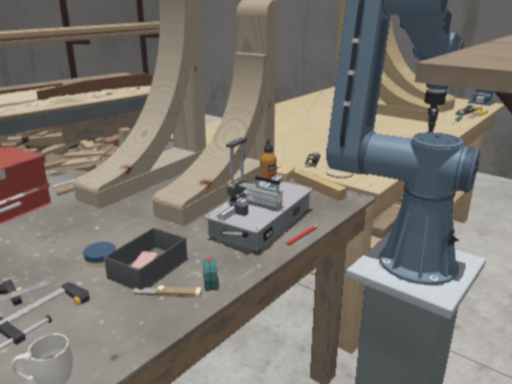

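View pics/top0.png

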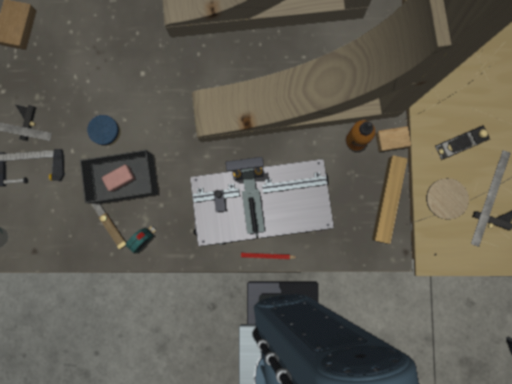

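The top view shows the saw at cols 190–332, rows 160–245, with the guard at about (253,208) and the stop at (220,200). The batten spans (405,157)–(382,242), the glue bottle is at (360,135), a small wood block at (393,139), and a neighbouring wooden bench starts at col 410. The tape measure is at (140,238).

```bash
python3 - <<'E'
from h import *
c=dict(np.load("top0.npz")); P=pts(c); px=c["pixels"].astype(int); z=P[...,2]
np.set_printoptions(precision=4,suppress=True)
def rect(m,name):
    n,l,s,_=cv2.connectedComponentsWithStats(m.astype(np.uint8)); k=1+s[1:,4].argmax(); Q=P[l==k]
    r=cv2.minAreaRect((Q[:,:2]*1000).astype(np.float32)); print(name,s[k],r,np.median(Q[:,2]),Q.min(0),Q.max(0))
    print(cv2.boxPoints(r)); 
U=np.indices(z.shape)[1];V=np.indices(z.shape)[0]
print("bench z",np.median(z[255:265,300:370]), "right bench",np.median(z[240:260,430:500]),"block",z[139,393])
rect((abs(z-.085)<.012)&(U>180)&(U<340)&(V>150)&(V<255),"table")
rect((abs(z-.045)<.015)&(U>370)&(U<411)&(V>151)&(V<250),"batten")
rect((z>.02)&(U>340)&(U<380)&(V>115)&(V<155),"glue")
rect((z>.025)&(U>120)&(U<160)&(V>222)&(V<255),"tape")
rect((z>.01)&(U>375)&(U<411)&(V>125)&(V<151),"block")
# heights over saw
sub=z[150:250:4,186:340:5]; print((sub*1000).astype(int))
E
python3 - <<'E'
import cv2
a=cv2.imread('pics/top0.png')[145:255,180:420]
cv2.imwrite('pics/crop1.png',cv2.resize(a,None,fx=3.3,fy=3.3,interpolation=2))
E
```

```text
bench z 0.0006091173665810232 right bench 0.016269038643763473 block 0.036698977960216324
table [ 191  160  143   86 7066] ((517.531005859375, 96.56730651855469), (200.69284057617188, 402.8165588378906), 7.385077953338623) 0.08590395301823447 [ 0.3954 -0.1149  0.0731] [0.6392 0.2943 0.0967]
[[ 392.1285  283.4066]
 [ 443.9055 -116.0685]
 [ 642.9335  -90.2719]
 [ 591.1565  309.2031]]
batten [ 374  156   34   88 1448] ((526.75927734375, -295.13311767578125), (48.130775451660156, 259.52667236328125), 77.11101531982422) 0.04498509897160652 [ 0.3967 -0.3467  0.03  ] [ 0.6577 -0.2438  0.0528]
[[ 394.8973 -289.6468]
 [ 647.885  -347.5375]
 [ 658.6212 -300.6194]
 [ 405.6335 -242.7287]]
glue [341 116  39  34 821] ((612.2549438476562, -106.19647216796875), (109.794189453125, 459.1849060058594), 56.064212799072266) 0.12258891780240513 [ 0.4524 -0.2704  0.0203] [0.7785 0.0675 1.2223]
[[ 391.1234  -23.5695]
 [ 772.0925 -279.9157]
 [ 833.3865 -188.8234]
 [ 452.4174   67.5227]]
tape [125 228  28  26 384] ((443.1725769042969, 283.8157958984375), (68.71885681152344, 427.49310302734375), 11.57955074310
[... 3799 characters left out ...]
 89   85   86   85   89    2   -1
     0 1222   -2]
 [   1    0   76   89   87   86   87   85   86   85   84   88   87   87
    76   87   91   86   86   83    2    0   -3    3    0    1    0    5
     0   -2   -4]
 [   1    0    0   87   84   87   90   89   86   80   87   83   85   82
     0    0   -3    4    3    0   -1   -5    1    2    0    3   -2    0
    -3    0   -3]
 [   0   -4    4   90   82   83   86   84   63    5   -2    1    0    1
     1    0    0   -1    2    0    2   -1    1   -5    4    0   -1    0
    -3    7 1222]
 [  -2    0    2    6   -1   -1    2    1    6    3    2   -1    1    2
     1   -4    0    4    1    1    1    3    0   -1    0   -1    5    1
     4    2    4]]
```

View pics/crop1.png

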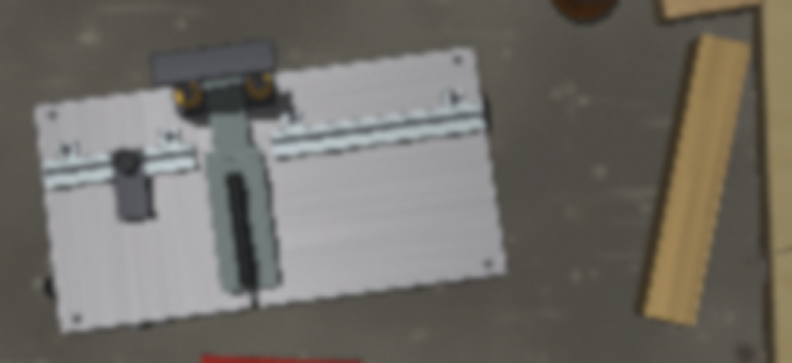

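```bash
python3 - <<'E'
from h import *
c=dict(np.load("top0.npz")); P=pts(c).reshape(-1,3); px=c["pixels"].reshape(-1,3).astype(int)
np.set_printoptions(precision=4,suppress=True)
near=(abs(P[:,0]-.52)<.2)&(abs(P[:,1]-.1)<.25); P=P[near];px=px[near]
a=np.radians(7.385)
def loc(P,a,o): 
    d=P[:,:2]-o; return np.c_[d@[np.cos(a),np.sin(a)],d@[-np.sin(a),np.cos(a)]]
o=np.array([.5175,.0966]); L=loc(P,a,o); z=P[:,2]
# edge fits in local frame: per-bin extremes of table-height points
t=(abs(z-.086)<.008)
def edge(sel,ax,sign,lo,hi,q=1.0):
    b=1-ax; xs=[];ys=[]
    for k in np.arange(lo,hi,.008):
        m=sel&(abs(L[:,b]-k)<.004)
        if m.sum()>4: xs.append(k); ys.append(sign*np.max(sign*L[m,ax]))
    xs=np.array(xs);ys=np.array(ys);g=abs(ys-np.median(ys))<.006
    p=np.polyfit(xs[g],ys[g],1); print(ax,sign,"slope deg",np.degrees(p[0]),"at0",p[1],"std",np.std(ys[g]-np.polyval(p,xs[g])),g.sum()); return p
edge(t,0,-1,-.17,.17); edge(t,0,1,-.17,-.05); edge(t,1,-1,-.08,.08); edge(t,1,1,-.08,.08)
f=(abs(z-.109)<.008)&(L[:,1]<-.01)
edge(f,0,-1,-.18,-.02);edge(f,0,1,-.18,-.02)
f2=(abs(z-.109)<.006)&(L[:,1]>.02)
edge(f2,0,-1,.06,.18)
# stop
m=(abs(z-.121)<.005)&(abs(L[:,1]-.11)<.05)&(abs(L[:,0])<.05); print("stop",L[m].min(0),L[m].max(0),m.sum())
m=(z>.168)&(z<.195)&(L[:,0]<.06)&(abs(L[:,1])<.08); print("handle",L[m].min(0),L[m].max(0),L[m].mean(0),np.percentile(z[m],90),m.sum())
m=(abs(z-.145)<.008)&(L[:,0]<.03)&(abs(L[:,1]-.02)<.06); print("hood",L[m].min(0),L[m].max(0),m.sum())
m=(abs(z-.295)<.008); print("yoke",L[m].min(0),L[m].max(0),m.sum())
E
```

```text
0 -1 slope deg 0.02122707872745761 at0 -0.09934347576926071 std 0.0007023967975551297 43
0 1 slope deg 0.6038603971877899 at0 0.09989039328962915 std 0.0006630774705697165 15
1 -1 slope deg -0.09885903945190594 at0 -0.20003781143232036 std 0.0008112675945158258 20
1 1 slope deg -0.2683442711819413 at0 0.18732432606361926 std 0.0014925251423228089 17
0 -1 slope deg 0.1611014438294284 at0 0.025141429839910474 std 0.00042493860366113765 20
0 1 slope deg -0.331775535881325 at0 0.045085205230970295 std 0.0006505279764748534 17
0 -1 slope deg 0.008719152415255841 at0 0.025232318416252886 std 0.0005476099577540431 11
stop [-0.0123  0.0776] [0.0465 0.1497] 166
handle [-0.0803  0.0118] [0.0102 0.0259] [-0.0353  0.0185] 0.1880633084054417 186
hood [-0.0841 -0.0052] [0.03   0.0429] 547
yoke [ 0.0706 -0.0263] [0.0952 0.0631] 388
```

>>> servo_tool(motion=[[[16.3,-17.2,0,0,-1],[16.3,-17.2,0,0,-1],[16.3,-17.2,0,0,-1],[16.3,-17.2,0,0,-1],[16.3,-17.2,0,0,-1]]])

```text
time_s: 0.6
eef_pos: [0.2898, -0.3216, 0.2558]
eef_rot: [-0.001, 0.985, 0.171, 0.0]
wrist_force: [0.8, -0.4, 0.4]
opening: 0.998
grasp_force: 0.0
```

>>> servo_tool(motion=[[[16.3,-17.2,0,0,-1],[16.3,-17.2,0,0,-1],[16.3,-17.2,0,0,-1],[16.3,-17.2,0,0,-1],[16.3,-17.2,0,0,-1]]])

```text
time_s: 1.1
eef_pos: [0.3851, -0.1049, 0.2562]
eef_rot: [-0.0, 0.985, 0.172, 0.0]
wrist_force: [0.6, -0.2, 0.2]
opening: 0.998
grasp_force: 0.0
```

```bash
cat >> h.py <<'E'
def to(x,y,z,yaw):  # world target -> cm in tool axes, twist deg
    o,p,r=pose(); m=r.as_matrix(); y0=np.degrees(np.arctan2(m[1,0],m[0,0]))
    d=m.T@(np.array([x,y,z])-p)*100; tw=-((yaw-y0+180)%360-180)
    print("t",o["time_s"],"pos",p.round(4),"yaw",round(y0,2),"-> cm",d.round(2),"twist",round(tw,2),"F",np.round(o["wrist_force"],1),"open",round(o["opening"],3),"q6",round(o["q"][5],2))
A=np.radians(7.39); S0=np.array([.5103,.1146])
def saw(x,y): return S0+np.array([np.cos(A)*x-np.sin(A)*y,np.sin(A)*x+np.cos(A)*y])
def insaw(p):
    d=np.array(p)[:2]-S0; return np.array([d@[np.cos(A),np.sin(A)],d@[-np.sin(A),np.cos(A)]])
E
python3 - <<'E'
from h import *
print(ctrl.tip_reach, saw(-.03,0))
to(*saw(-.03,0),.255,7.39)
E
```

```text
0.025 [0.48054919 0.11074132]
t 1.1 pos [ 0.3851 -0.1049  0.2562] yaw 19.76 -> cm [ 16.28 -17.07   0.13] twist 12.37 F [ 0.6 -0.2  0.2] open 0.998 q6 0.66
```

>>> servo_tool(motion=[[[16.3,-17.1,0,12.4,-1],[16.3,-17.1,0,12.4,-1],[16.3,-17.1,0,12.4,-1],[16.3,-17.1,0,12.4,-1],[16.3,-17.1,0,12.4,-1]]])

```text
time_s: 1.6
eef_pos: [0.4809, 0.1106, 0.2561]
eef_rot: [0.0, 0.998, 0.064, -0.0]
wrist_force: [0.6, -2.2, 0.2]
opening: 1.0
grasp_force: 0.0
```

>>> servo_tool(motion=[[[0,0,0,0,-1],[0,0,0,0,-1]]])

```text
time_s: 1.8
eef_pos: [0.4802, 0.1093, 0.2556]
eef_rot: [0.0, 0.998, 0.065, -0.001]
wrist_force: [-0.7, -0.5, -0.0]
opening: 1.002
grasp_force: 0.0
```

```bash
python3 - <<'E'
from h import *
to(*saw(-.03,0),.183,7.39)
c=ctrl.camera("wrist"); cv2.imwrite("pics/w1.png",c["pixels"][...,::-1]); print(c["hand_eye"],c["fx"])
E
```

```text
t 1.8 pos [0.4802 0.1093 0.2556] yaw 7.47 -> cm [ 0.07 -0.13  7.26] twist 0.08 F [-0.7 -0.5 -0. ] open 1.002 q6 1.42
[[-2.41385726e-04 -9.58873766e-01 -2.83832773e-01  7.20926730e-02]
 [ 9.99999503e-01 -5.06012262e-04  8.59013827e-04 -5.92813655e-04]
 [-9.67308686e-04 -2.83832425e-01  9.58873411e-01 -1.18495269e-01]
 [ 0.00000000e+00  0.00000000e+00  0.00000000e+00  1.00000000e+00]] 297.3186396354542
```

View pics/w1.png

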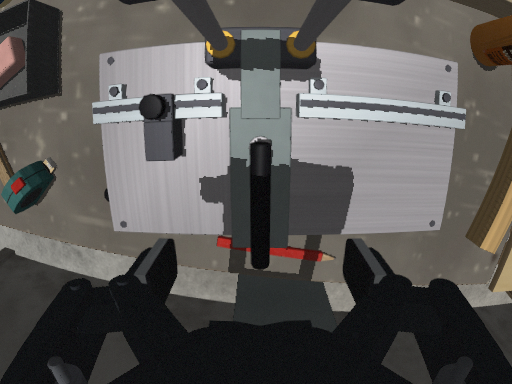

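The wrist view shows the handle bar at col 260, rows 140–268, centred between the fingers at cols 160 and 360. I'll descend and grip.

>>> servo_tool(motion=[[[0.1,-0.1,4,0,-1],[0.1,-0.1,6.5,0,-1],[0.1,-0.1,7.2,0,-1],[0.1,-0.1,7.2,0,1],[0.1,-0.1,7.2,0,1]]])

```text
time_s: 2.35
eef_pos: [0.4823, 0.1086, 0.1856]
eef_rot: [0.0, 0.998, 0.063, 0.001]
wrist_force: [-0.5, -0.9, 0.2]
opening: 0.689
grasp_force: 0.0
```

>>> servo_tool(motion=[[[0,0,0,0,1],[0,0,0,0,1],[0,0,0,0,1],[0,0,0,0,1]]])

```text
time_s: 2.75
eef_pos: [0.482, 0.1095, 0.185]
eef_rot: [0.0, 0.998, 0.064, 0.001]
wrist_force: [0.9, -0.2, 1.9]
opening: 0.14
grasp_force: 58.4
```

>>> servo_tool(motion=[[[0,0,-2,0,1],[0,0,-4,0,1],[0,0,-6,0,1],[0,0,-8,0,1],[0,0,-9.6,0,1]]])

```text
time_s: 3.25
eef_pos: [0.4819, 0.1095, 0.2808]
eef_rot: [0.0, 0.998, 0.064, 0.001]
wrist_force: [5.4, -0.2, -6.4]
opening: 0.141
grasp_force: 58.5
```

>>> servo_tool(motion=[[[0,0,0,0,1],[0,0,0,0,1],[0,0,0,0,1],[0,0,0,0,-1],[0,0,0,0,-1]]])

```text
time_s: 3.75
eef_pos: [0.4809, 0.1094, 0.2794]
eef_rot: [-0.0, 0.998, 0.064, -0.001]
wrist_force: [1.0, -0.4, 0.3]
opening: 0.474
grasp_force: 0.0
```

>>> servo_tool(motion=[[[0,0,0,0,-1],[0,0,0,0,-1],[0,0,0,0,-1],[0,0,-3,0,-1],[0,0,-5,0,-1]]])

```text
time_s: 4.25
eef_pos: [0.4815, 0.1094, 0.3313]
eef_rot: [-0.0, 0.998, 0.064, -0.0]
wrist_force: [-0.3, 0.3, 0.9]
opening: 1.0
grasp_force: 0.0
```

```bash
python3 - <<'E'
from h import *
to(*saw(-.05,-.26),.30,7.39)
to(.5609,-.3029,.20,167.1)
c=ctrl.camera("top"); P=pts(c); L=P[...,:2]-S0; z=P[...,2]
lx=L@[np.cos(A),np.sin(A)]; ly=L@[-np.sin(A),np.cos(A)]
m=(abs(ly)<.02)&(lx>-.08)&(lx<.03)&(z<.3); print(np.histogram(z[m],bins=np.arange(.1,.31,.01)))
E
```

```text
t 4.25 pos [0.4815 0.1094 0.3313] yaw 7.3 -> cm [-2.03 25.86  3.13] twist -0.09 F [-0.3  0.3  0.9] open 1.0 q6 1.43
t 4.25 pos [0.4815 0.1094 0.3313] yaw 7.3 -> cm [ 2.64 41.91 13.13] twist -159.8 F [-0.3  0.3  0.9] open 1.0 q6 1.43
(array([0, 0, 0, 0, 0, 0, 0, 0, 0, 0, 0, 0, 0, 0, 0, 0, 0, 0, 0, 0]), array([0.1 , 0.11, 0.12, 0.13, 0.14, 0.15, 0.16, 0.17, 0.18, 0.19, 0.2 ,
       0.21, 0.22, 0.23, 0.24, 0.25, 0.26, 0.27, 0.28, 0.29, 0.3 ]))
```

>>> servo_tool(motion=[[[1.3,21,0,-42,-1],[1.3,21,0,-42,-1],[1.3,21,0,-42,-1],[1.3,21,0,-42,-1],[1.3,21,0,-42,-1]]])

```text
time_s: 4.8
eef_pos: [0.5211, -0.1, 0.3299]
eef_rot: [0.0, 0.917, 0.399, -0.0]
wrist_force: [-0.2, 0.3, -0.5]
opening: 0.999
grasp_force: 0.0
```

>>> servo_tool(motion=[[[-13,16.4,3,-42,-1],[-13,16.4,3,-42,-1],[-13,16.4,3,-42,-1],[-13,16.4,3,-42,-1],[-13,16.4,3,-42,-1]]])

```text
time_s: 5.3
eef_pos: [0.5507, -0.3089, 0.298]
eef_rot: [-0.001, 0.714, 0.7, -0.001]
wrist_force: [-0.3, 1.2, -0.4]
opening: 1.002
grasp_force: 0.0
```

>>> servo_tool(motion=[[[0,0,5,-42,-1],[0,0,5,-42,-1],[0,0,5,-42,-1],[0,0,5,-42,-1],[0,0,5,-42,-1]]])

```text
time_s: 5.8
eef_pos: [0.5514, -0.3042, 0.2495]
eef_rot: [-0.0, 0.414, 0.91, 0.0]
wrist_force: [-0.6, 1.0, 0.1]
opening: 0.995
grasp_force: 0.0
```

>>> servo_tool(motion=[[[0,0,5,-33.8,-1],[0,0,5,-33.8,-1],[0,0,5,-33.8,-1],[0,0,5,-33.8,-1],[0,0,5,-33.8,-1]]])

```text
time_s: 6.3
eef_pos: [0.5514, -0.3041, 0.1996]
eef_rot: [-0.0, 0.133, 0.991, 0.0]
wrist_force: [0.3, -0.7, 0.4]
opening: 1.003
grasp_force: 0.0
```

```bash
python3 - <<'E'
from h import *
to(.5609,-.3029,.051,167.1)
c=ctrl.camera("wrist"); cv2.imwrite("pics/w2.png",c["pixels"][...,::-1])
E
```

```text
t 6.3 pos [ 0.5514 -0.3041  0.1996] yaw 164.66 -> cm [-0.89  0.36 14.86] twist -2.44 F [ 0.3 -0.7  0.4] open 1.003 q6 -2.0
```

View pics/w2.png

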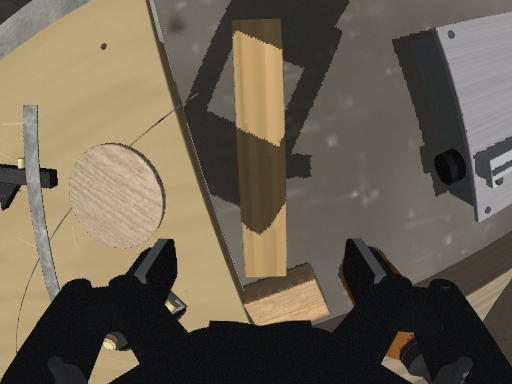

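>>> servo_tool(motion=[[[-0.9,0.4,4,-2.4,-1],[-0.9,0.4,8,-2.4,-1],[-0.9,0.4,11,-2.4,-1],[-0.9,0.4,13.5,-2.4,-1],[-0.9,0.4,14.8,-2.4,-1]]])

```text
time_s: 6.85
eef_pos: [0.56, -0.3017, 0.0494]
eef_rot: [-0.002, 0.115, 0.993, 0.001]
wrist_force: [0.0, -0.2, -0.6]
opening: 1.002
grasp_force: 0.0
```

>>> servo_tool(motion=[[[0,0,0,0,1],[0,0,0,0,1],[0,0,0,0,1],[0,0,0,0,1],[0,0,0,0,1]]])

```text
time_s: 7.35
eef_pos: [0.5627, -0.3038, 0.0547]
eef_rot: [0.002, 0.113, 0.994, -0.001]
wrist_force: [0.5, -0.3, 6.1]
opening: 0.51
grasp_force: 64.1
```

>>> servo_tool(motion=[[[0,0,0,0,1],[0,0,0,0,1],[0,0,-0.5,0,1],[0,0,-2,0,1],[0,0,-4,0,1]]])

```text
time_s: 7.85
eef_pos: [0.5604, -0.302, 0.0921]
eef_rot: [-0.001, 0.113, 0.994, 0.001]
wrist_force: [0.1, -0.2, -2.1]
opening: 0.51
grasp_force: 63.1
```

```bash
python3 - <<'E'
from h import *
to(*saw(-.004,-.26),.165,97.4)
E
```

```text
t 7.85 pos [ 0.5604 -0.302   0.0921] yaw 166.99 -> cm [ 5.59 14.96 -7.25] twist 69.59 F [ 0.1 -0.2 -2.1] open 0.51 q6 -2.02
```

>>> servo_tool(motion=[[[0,0,-4,0,1],[0,0,-7.3,5,1],[1.5,4,-7.3,12,1],[3.5,8,-7.3,19,1],[5.6,11,-7.3,26,1]]])

```text
time_s: 8.35
eef_pos: [0.5311, -0.1811, 0.1664]
eef_rot: [0.0, 0.336, 0.942, 0.0]
wrist_force: [-0.2, -0.3, -2.4]
opening: 0.508
grasp_force: 63.1
```

>>> servo_tool(motion=[[[0,0,0,8,1],[0,0,0,16,1],[0,0,0,24,1],[0,0,0,32,1],[0,0,0,40,1]]])

```text
time_s: 8.85
eef_pos: [0.5314, -0.1828, 0.1662]
eef_rot: [0.0, 0.638, 0.77, -0.0]
wrist_force: [-0.9, 0.7, -2.5]
opening: 0.506
grasp_force: 63.1
```

```bash
python3 - <<'E'
from h import *
to(*saw(-.005,-.26),.165,97.4)
c=ctrl.camera("top"); cv2.imwrite("pics/t2.png",cv2.resize(c["pixels"][100:280,170:430,::-1],None,fx=3,fy=3))
P=pts(c); L=P[...,:2]-S0; z=P[...,2]
lx=L@[np.cos(A),np.sin(A)]; ly=L@[-np.sin(A),np.cos(A)]
m=(abs(ly)<.024)&(lx>-.08)&(lx<.03)&(z<.32)&(z>.1); print(np.histogram(z[m],bins=np.arange(.1,.31,.01)))
E
```

```text
t 8.85 pos [ 0.5314 -0.1828  0.1662] yaw 100.67 -> cm [3.69 1.45 0.12] twist 3.27 F [-0.9  0.7 -2.5] open 0.506 q6 -0.73
(array([  0,   0,   0,   0,   0,   0,   0,   0,   0,   0,   0,   0,   0,
       266, 354,   0,   0, 108, 114,   0]), array([0.1 , 0.11, 0.12, 0.13, 0.14, 0.15, 0.16, 0.17, 0.18, 0.19, 0.2 ,
       0.21, 0.22, 0.23, 0.24, 0.25, 0.26, 0.27, 0.28, 0.29, 0.3 ]))
```

View pics/t2.png

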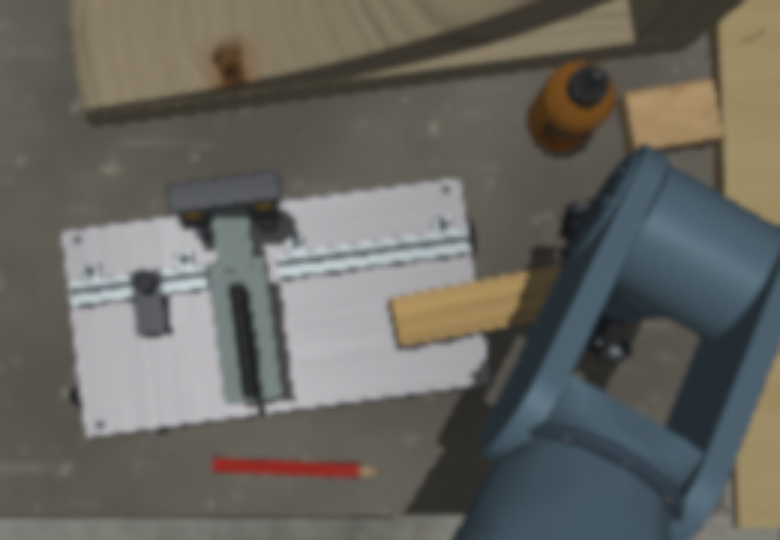

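The top view shows the guard raised (handle at (243,345)). The batten is in hand with its left end at (395,320), pointing at the guard and clear of the glue bottle at (570,110). Next I'll measure how the batten sits in the hand.

```bash
python3 - <<'E'
from h import *
o,p,r=pose(); c=ctrl.camera("top"); P=pts(c).reshape(-1,3); px=c["pixels"].reshape(-1,3).astype(int)
L=P[:,:2]-S0; lx=L@[np.cos(A),np.sin(A)]; ly=L@[-np.sin(A),np.cos(A)]
m=(px[:,0]-px[:,2]>35)&(abs(P[:,2]-.158)<.02)&(abs(lx)<.09)&(ly<-.05)&(ly>-.25)
x,y,z=lx[m],ly[m],P[m,2]; print(m.sum(),np.median(z),y.max(),y.min())
for lo,hi in((np.min(y),-.05),):
    ks=np.arange(y.min()+.01,y.max()-.01,.01); mids=[]
    for k in ks:
        s=abs(y-k)<.006; mids.append((x[s].min()+x[s].max())/2 if s.sum()>5 else np.nan)
    mids=np.array(mids); g=~np.isnan(mids); pf=np.polyfit(ks[g],mids[g],1)
    print(mids.round(4),"axis angle vs saw y deg",-np.degrees(np.arctan(pf[0])), "tcp saw",insaw(p),"axis x at tcp y",np.polyval(pf,insaw(p)[1]))
m2=m&(ly>y.max()-.03)
E
```

```text
703 0.1570950907555096 -0.13106538323935013 -0.24976476045027832
[-0.0191 -0.022  -0.0232 -0.0226 -0.0234 -0.0244 -0.0242 -0.0248 -0.0258
 -0.0256] axis angle vs saw y deg 3.4139399456304576 tcp saw [-0.01730134 -0.2977363 ] axis x at tcp y -0.01736445840166296
```

>>> servo_tool(motion=[[[0,0,0.5,3.3,1],[0,0,1.3,3.3,1],[0,0,1.3,3.3,1]]])

```text
time_s: 9.25
eef_pos: [0.5307, -0.1825, 0.1512]
eef_rot: [-0.001, 0.657, 0.754, -0.0]
wrist_force: [0.6, 0.3, -3.5]
opening: 0.506
grasp_force: 63.1
```

```bash
python3 - <<'E'
from h import *
to(*saw(-.005,-.11),.153,97.39)
to(*saw(-.005,-.11),.139,97.39)
E
```

```text
t 9.25 pos [ 0.5307 -0.1825  0.1512] yaw 97.9 -> cm [18.71  1.47 -0.16] twist 0.51 F [ 0.6  0.3 -3.5] open 0.506 q6 -0.68
t 9.25 pos [ 0.5307 -0.1825  0.1512] yaw 97.9 -> cm [18.71  1.47  1.24] twist 0.51 F [ 0.6  0.3 -3.5] open 0.506 q6 -0.68
```

>>> servo_tool(motion=[[[3,1.4,0,0.5,1],[7,1.4,0,0.5,1],[11,1.4,0,0.5,1],[15,1.4,0,0.5,1],[18.5,1.4,0,0.5,1]]])

```text
time_s: 9.75
eef_pos: [0.52, 0.004, 0.1523]
eef_rot: [-0.0, 0.66, 0.751, -0.0]
wrist_force: [1.0, 0.8, -2.0]
opening: 0.506
grasp_force: 63.1
```

>>> servo_tool(motion=[[[0,0,0.5,0,1],[0,0,0.9,0,1],[0,0,1.1,0,1],[0,0,1.2,0,1]]])

```text
time_s: 10.15
eef_pos: [0.5207, 0.0012, 0.14]
eef_rot: [-0.0, 0.662, 0.75, -0.0]
wrist_force: [-0.8, 0.4, -2.8]
opening: 0.506
grasp_force: 63.1
```

```bash
python3 - <<'E'
from h import *
to(*saw(.0075,-.096),.139,97.39)
E
```

```text
t 10.15 pos [0.5207 0.0012 0.14  ] yaw 97.15 -> cm [1.79 1.17 0.1 ] twist -0.24 F [-0.8  0.4 -2.8] open 0.506 q6 -0.35
```

>>> servo_tool(motion=[[[0,0,0.1,-0.2,1],[0,0,0.2,-0.2,1]]])

```text
time_s: 10.35
eef_pos: [0.5212, 0.0012, 0.1396]
eef_rot: [0.0, 0.66, 0.751, 0.0]
wrist_force: [-4.5, 0.6, 13.2]
opening: 0.507
grasp_force: 65.0
```

>>> servo_tool(motion=[[[0.3,0,0.1,0,1],[0.6,0.2,0.1,0,1],[1,0.4,0.1,0,1],[1.2,0.7,0.1,0,1]]])

```text
time_s: 10.75
eef_pos: [0.5277, 0.0135, 0.1396]
eef_rot: [0.002, 0.66, 0.751, 0.0]
wrist_force: [-2.5, -3.0, 9.5]
opening: 0.507
grasp_force: 64.7
```

>>> servo_tool(motion=[[[0,0.2,0,0,1],[0,0.3,0,0,1]]])

```text
time_s: 10.95
eef_pos: [0.5303, 0.0143, 0.1396]
eef_rot: [0.001, 0.66, 0.751, 0.0]
wrist_force: [-4.1, -0.2, 13.4]
opening: 0.507
grasp_force: 64.9
```

>>> servo_tool(motion=[[[0.1,0.1,0,0,1],[0.2,0.1,0,0,1],[0.3,0.1,0,0,1]]])

```text
time_s: 11.25
eef_pos: [0.5313, 0.0165, 0.1396]
eef_rot: [0.002, 0.66, 0.751, 0.0]
wrist_force: [-2.5, -4.8, 10.1]
opening: 0.509
grasp_force: 64.6
```

>>> servo_tool(motion=[[[0.1,0,0,0,1],[0.2,0,0,0,1],[0.2,0,0,0,1]]])

```text
time_s: 11.55
eef_pos: [0.531, 0.0185, 0.1396]
eef_rot: [0.002, 0.66, 0.751, 0.0]
wrist_force: [-1.7, -4.0, 9.4]
opening: 0.507
grasp_force: 64.6
```

```bash
python3 - <<'E'
from h import *
o,p,r=pose(); print(insaw(p)); to(*saw(.0075,-.096),.139,97.39)
E
```

```text
[ 0.00818085 -0.09794639]
t 11.55 pos [0.531  0.0185 0.1396] yaw 97.35 -> cm [ 0.19 -0.07  0.06] twist -0.04 F [-1.7 -4.   9.4] open 0.507 q6 -0.31
```

>>> servo_tool(motion=[[[0.1,0,0,0,1],[0.2,0,0,0,1],[0.2,0,0,0,1]]])

```text
time_s: 11.85
eef_pos: [0.5307, 0.0205, 0.1396]
eef_rot: [0.002, 0.66, 0.751, 0.0]
wrist_force: [-2.3, -4.1, 10.0]
opening: 0.512
grasp_force: 64.6
```

>>> servo_tool(motion=[[[0,0.1,0,0,1],[0,0.2,0,0,1],[0,0.2,0,0,1]]])

```text
time_s: 12.15
eef_pos: [0.531, 0.0205, 0.1396]
eef_rot: [0.001, 0.66, 0.751, -0.001]
wrist_force: [-12.0, -6.0, 17.2]
opening: 0.508
grasp_force: 65.4
```

>>> servo_tool(motion=[[[0.1,-0.1,0,0,1],[0.2,-0.1,0,0,1],[0.2,-0.1,0,0,1]]])

```text
time_s: 12.45
eef_pos: [0.5307, 0.0222, 0.1396]
eef_rot: [0.002, 0.66, 0.751, -0.001]
wrist_force: [-6.2, -7.1, 12.7]
opening: 0.508
grasp_force: 64.9
```

>>> servo_tool(motion=[[[0.1,0,0,0,1],[0.2,0,0,0,1],[0.2,0,0,0,1]]])

```text
time_s: 12.75
eef_pos: [0.5304, 0.0241, 0.1396]
eef_rot: [0.002, 0.66, 0.751, -0.001]
wrist_force: [-6.7, -7.5, 13.4]
opening: 0.51
grasp_force: 64.9
```

>>> servo_tool(motion=[[[0.1,-0.1,0,0,1],[0.2,-0.1,0,0,1],[0.2,-0.1,0,0,1]]])

```text
time_s: 13.05
eef_pos: [0.53, 0.0265, 0.1396]
eef_rot: [0.002, 0.66, 0.751, 0.0]
wrist_force: [-2.6, -4.5, 10.4]
opening: 0.505
grasp_force: 64.6
```

```bash
python3 - <<'E'
from h import *
o,p,r=pose(); print(insaw(p),o["wrist_force"])
c=ctrl.camera("top"); cv2.imwrite("pics/t3.png",cv2.resize(c["pixels"][150:255,180:400,::-1],None,fx=3.6,fy=3.6,interpolation=2))
P=pts(c).reshape(-1,3); px=c["pixels"].reshape(-1,3).astype(int)
L=P[:,:2]-S0; lx=L@[np.cos(A),np.sin(A)]; ly=L@[-np.sin(A),np.cos(A)]
m=(px[:,0]-px[:,2]>35)&(abs(P[:,2]-.13)<.012)&(abs(lx)<.05); y=ly[m];print(m.sum(),y.max(),y.min())
s=m&(ly>.026);print("left part x",lx[s].min(),lx[s].max(), "right",lx[m&(ly<-.03)].min(),lx[m&(ly<-.03)].max())
d=(abs(P[:,2]-.121)<.006)&(lx>-.012)&(lx<.005)&(abs(ly-.09)<.04)&(px.sum(1)<300);print("stop",ly[d].min(),ly[d].max())
E
```

```text
[ 0.008172   -0.08993272] [-2.56114033 -4.54477763 10.42064232]
255 0.07714591454725894 -0.03812890933370685
left part x -0.014890862048202976 0.028502772924647188 right -0.013524983024083122 -0.005405933120129825
stop 0.0795413355495794 0.10175774577599939
```

View pics/t3.png

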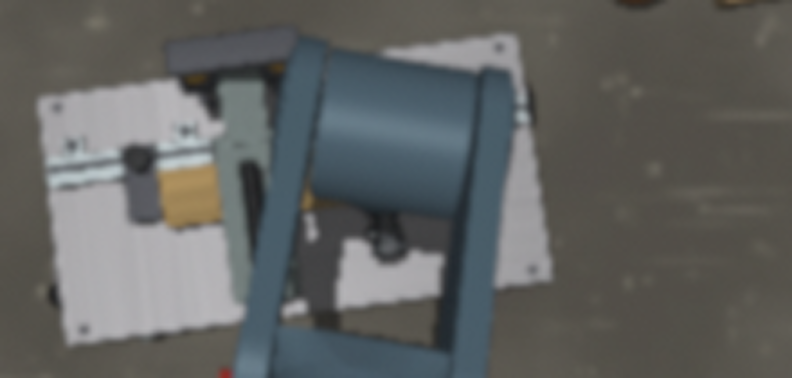

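The batten's end, at (162,195) in the crop, is almost against the stop (cols 125–160). It lies along the fence under the guard.

>>> servo_tool(motion=[[[0.1,0,0,0,1],[0.2,0,0,0,1],[0.2,0,0,0,1]]])

```text
time_s: 13.4
eef_pos: [0.5299, 0.0272, 0.1396]
eef_rot: [0.003, 0.66, 0.751, -0.001]
wrist_force: [-2.4, -11.1, 9.6]
opening: 0.508
grasp_force: 64.5
```

>>> servo_tool(motion=[[[0.1,0,0,0,1],[0.2,0,0,0,1],[0.2,0,0,0,1]]])

```text
time_s: 13.7
eef_pos: [0.5299, 0.0273, 0.1397]
eef_rot: [0.004, 0.66, 0.751, -0.002]
wrist_force: [-1.5, -18.3, 7.1]
opening: 0.506
grasp_force: 64.3
```

>>> servo_tool(motion=[[[-0.3,0.1,0,0,1],[-0.3,0.1,0,0,1],[-0.3,0.1,0,0,-1],[-0.3,0.1,0,0,-1],[-0.3,0.1,0,0,-1]]])

```text
time_s: 14.2
eef_pos: [0.5294, 0.0294, 0.1373]
eef_rot: [0.0, 0.66, 0.751, 0.0]
wrist_force: [-0.2, 0.7, 0.8]
opening: 0.984
grasp_force: 0.0
```

>>> servo_tool(motion=[[[0,0,0,0,-1],[0,0,0,0,-1],[0,0,-2,0,-1],[0,0,-6,0,-1],[0,0,-10,0,-1]]])

```text
time_s: 14.7
eef_pos: [0.5284, 0.0298, 0.2375]
eef_rot: [-0.001, 0.66, 0.751, -0.001]
wrist_force: [0.9, 0.3, 0.9]
opening: 0.997
grasp_force: 0.0
```

>>> servo_tool(motion=[[[0,0,-4,0,1],[0,0,-8,0,1],[0,0,-10,0,1],[0,0,-10,0,1]]])

```text
time_s: 15.1
eef_pos: [0.5308, 0.0295, 0.3413]
eef_rot: [0.003, 0.66, 0.751, 0.002]
wrist_force: [0.1, -0.8, -0.1]
opening: 0.331
grasp_force: 0.0
```

```bash
python3 - <<'E'
from h import *
o,p,r=pose(); print(insaw(p))
to(*saw(-.03,0),.34,97.39)
E
```

```text
[ 0.00937575 -0.0870334 ]
t 15.1 pos [0.5308 0.0295 0.3413] yaw 97.42 -> cm [ 8.71 -3.93  0.08] twist 0.03 F [ 0.1 -0.8 -0.1] open 0.331 q6 -0.3
```

>>> servo_tool(motion=[[[4,-2,0,0,1],[8.7,-3.9,0,0,1],[8.7,-3.9,0,0,1],[8.7,-3.9,0,0,1]]])

```text
time_s: 15.5
eef_pos: [0.4785, 0.1117, 0.3361]
eef_rot: [-0.0, 0.659, 0.752, -0.001]
wrist_force: [0.6, 0.5, 0.0]
opening: 0.003
grasp_force: 0.0
```

>>> servo_tool(motion=[[[0,0,1.5,0,1],[0,0,3,0,1],[0,0,4,0,1],[0,0,5,0,1],[0,0,6,0,1]]])

```text
time_s: 16.0
eef_pos: [0.4796, 0.11, 0.2766]
eef_rot: [0.0, 0.66, 0.751, -0.0]
wrist_force: [-1.0, -0.1, 1.9]
opening: 0.004
grasp_force: 1.2
```

>>> servo_tool(motion=[[[0,0,0.7,0,1],[0,0,1.4,0,1],[0,0,2,0,1],[0,0,2.4,0,1]]])

```text
time_s: 16.4
eef_pos: [0.4794, 0.1108, 0.2529]
eef_rot: [0.0, 0.66, 0.751, 0.0]
wrist_force: [-0.2, -2.7, 2.6]
opening: 0.002
grasp_force: 1.0
```

```bash
python3 - <<'E'
from h import *
to(*saw(-.03,0),.251,97.39)
E
```

```text
t 16.4 pos [0.4794 0.1108 0.2529] yaw 97.4 -> cm [-0.02  0.11  0.19] twist 0.01 F [-0.2 -2.7  2.6] open 0.002 q6 -0.14
```

>>> servo_tool(motion=[[[0,0,0.1,0,1],[0,0,0.2,0,1],[0,0,0.3,0,1],[0,0,0.3,0,1]]])

```text
time_s: 16.8
eef_pos: [0.4793, 0.1109, 0.2509]
eef_rot: [0.0, 0.66, 0.751, 0.0]
wrist_force: [-0.8, -0.0, 5.1]
opening: -0.005
grasp_force: 2.4
```

>>> servo_tool(motion=[[[0,0,0.1,0,1],[0,0,0.2,0,1],[0,0,0.2,0,1]]])

```text
time_s: 17.1
eef_pos: [0.4795, 0.1109, 0.2507]
eef_rot: [0.001, 0.66, 0.751, 0.0]
wrist_force: [-7.7, -1.4, 15.6]
opening: 0.003
grasp_force: 8.1
```

>>> servo_tool(motion=[[[0,0,-3,0,1],[0,0,-7,0,1],[0,0,-7,0,-1],[-5,2,-7,0,-1],[-9.5,3.7,-7,0,-1]]])

```text
time_s: 17.6
eef_pos: [0.5276, 0.0235, 0.3185]
eef_rot: [0.0, 0.659, 0.752, 0.001]
wrist_force: [0.4, -0.1, 0.5]
opening: 0.504
grasp_force: 0.0
```

>>> servo_tool(motion=[[[-5,0,0,0,-1],[-9,0,0,0,-1],[-9,0,0,0,-1]]])

```text
time_s: 17.9
eef_pos: [0.5391, -0.0705, 0.3172]
eef_rot: [-0.0, 0.662, 0.75, -0.001]
wrist_force: [-0.4, 1.2, -0.2]
opening: 0.992
grasp_force: 0.0
```

```bash
python3 - <<'E'
from h import *
o,p,r=pose(); print(insaw(p)); to(*saw(.0075,-.095),.22,97.39)
c=ctrl.camera("top"); P=pts(c).reshape(-1,3); px=c["pixels"].reshape(-1,3).astype(int)
L=P[:,:2]-S0; lx=L@[np.cos(A),np.sin(A)]; ly=L@[-np.sin(A),np.cos(A)]
m=(px[:,0]-px[:,2]>35)&(abs(P[:,2]-.13)<.012)&(abs(lx)<.05); print(m.sum(),"batten y",ly[m].min(),ly[m].max(),"z",np.median(P[m,2]))
for a,b in((.03,.06),(-.07,-.035),(-.1,-.07),(-.17,-.1)):
    s=m&(ly>a)&(ly<b); print(a,s.sum(),(lx[s].min(),lx[s].max()) if s.sum() else "")
h=(abs(ly)<.02)&(lx>-.075)&(lx<-.0)&(P[:,2]>.17)&(P[:,2]<.3); print("hood z",np.median(P[h&(P[:,2]<.2),2]),h.sum())
w=ctrl.camera("wrist"); cv2.imwrite("pics/w4.png",w["pixels"][...,::-1])
E
```

```text
[ 0.00472616 -0.18723637]
t 17.9 pos [ 0.5391 -0.0705  0.3172] yaw 97.1 -> cm [9.23 0.24 9.72] twist -0.29 F [-0.4  1.2 -0.2] open 0.992 q6 -0.47
983 batten y -0.16006423641579967 0.07752455694601647 z 0.1308392300375259
0.03 166 (np.float64(-0.014447383922811152), np.float64(0.028378614269272767))
-0.07 198 (np.float64(-0.014725884246067269), np.float64(0.02816742999617609))
-0.1 169 (np.float64(-0.014752894582744388), np.float64(0.028349230470936546))
-0.17 287 (np.float64(-0.014946494636047204), np.float64(0.028405655841804683))
hood z 0.18587768568645618 443
```

View pics/w4.png

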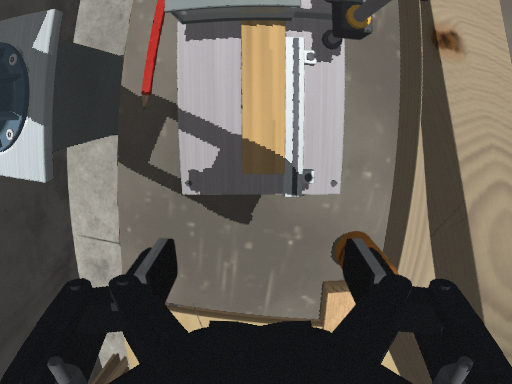

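The batten lies parallel to the fence face (cols 242–285 against the fence at 287), with the guard down over it at the top of the picture. I'll regrip it.

>>> servo_tool(motion=[[[4.6,0.3,4,-0.3,-1],[9.2,0.3,8,-0.3,-1],[9.2,0.3,12,-0.3,-1],[9.2,0.3,15,-0.3,-1],[9.2,0.3,16.5,-0.3,-1]]])

```text
time_s: 18.5
eef_pos: [0.5266, 0.0287, 0.1491]
eef_rot: [-0.003, 0.657, 0.754, -0.001]
wrist_force: [-0.4, 0.6, 0.2]
opening: 1.002
grasp_force: 0.0
```

```bash
python3 - <<'E'
from h import *
o,p,r=pose(); print(insaw(p)); to(*saw(.0078,-.095),.1396,97.39)
E
```

```text
[ 0.00514896 -0.08725053]
t 18.5 pos [0.5266 0.0287 0.1491] yaw 97.9 -> cm [-0.78  0.26  0.94] twist 0.51 F [-0.4  0.6  0.2] open 1.002 q6 -0.31
```

>>> servo_tool(motion=[[[-0.5,0.3,0.5,0.2,-1],[-0.5,0.3,1,0.2,-1],[-0.5,0.3,1,0.2,-1]]])

```text
time_s: 18.8
eef_pos: [0.5342, 0.0211, 0.1438]
eef_rot: [0.0, 0.659, 0.752, 0.0]
wrist_force: [0.6, -0.1, -0.2]
opening: 0.998
grasp_force: 0.0
```

```bash
python3 - <<'E'
from h import *
o,p,r=pose(); print(insaw(p)); to(*saw(.0078,-.095),.1396,97.39)
E
```

```text
[ 0.0116333  -0.09576687]
t 18.8 pos [0.5342 0.0211 0.1438] yaw 97.51 -> cm [ 0.08 -0.38  0.42] twist 0.12 F [ 0.6 -0.1 -0.2] open 0.998 q6 -0.31
```

>>> servo_tool(motion=[[[0,-0.2,0.3,0,-1],[0,-0.2,0.3,0,-1]]])

```text
time_s: 19.0
eef_pos: [0.5318, 0.0205, 0.1409]
eef_rot: [0.0, 0.659, 0.752, 0.0]
wrist_force: [0.1, 0.6, -0.8]
opening: 0.998
grasp_force: 0.0
```

```bash
python3 - <<'E'
from h import *
o,p,r=pose(); print(insaw(p)); to(*saw(.0078,-.095),.1396,97.39)
E
```

```text
[ 0.00923504 -0.09604394]
t 19.0 pos [0.5318 0.0205 0.1409] yaw 97.49 -> cm [ 0.1  -0.14  0.13] twist 0.1 F [ 0.1  0.6 -0.8] open 0.998 q6 -0.32
```

Close, then push lightly toward the stop.

>>> servo_tool(motion=[[[0,-0.1,0.1,0.1,-1],[0,-0.1,0.1,0.1,1],[0,-0.1,0.1,0.1,1],[0,-0.1,0.1,0.1,1],[0,-0.1,0.1,0.1,1]]])

```text
time_s: 19.5
eef_pos: [0.5309, 0.0204, 0.1398]
eef_rot: [0.0, 0.66, 0.751, 0.0]
wrist_force: [-0.5, 0.3, 3.6]
opening: 0.509
grasp_force: 63.0
```

>>> servo_tool(motion=[[[0,0,0,0,1],[0,0,0,0,1],[0.1,0,0,0,1],[0.2,0,0,0,1],[0.2,0,0,0,1]]])

```text
time_s: 20.0
eef_pos: [0.5309, 0.0206, 0.1398]
eef_rot: [0.001, 0.66, 0.751, -0.001]
wrist_force: [-1.6, -8.8, 4.8]
opening: 0.51
grasp_force: 63.0
```

>>> servo_tool(motion=[[[0,0.1,0.1,0,1],[0,0.1,0.1,0,1],[0,0.1,0.1,0,1]]])

```text
time_s: 20.3
eef_pos: [0.531, 0.0207, 0.1397]
eef_rot: [0.001, 0.66, 0.751, -0.002]
wrist_force: [-10.9, -8.9, 16.2]
opening: 0.513
grasp_force: 64.4
```

>>> servo_tool(motion=[[[0,0.05,0.1,0,1],[0,0.1,0.1,0,1],[0,0.1,0.1,0,1],[0,0.1,0.1,0,1]]])

```text
time_s: 20.7
eef_pos: [0.5311, 0.0207, 0.1397]
eef_rot: [-0.0, 0.66, 0.751, -0.003]
wrist_force: [-18.9, -10.0, 28.4]
opening: 0.509
grasp_force: 65.7
```

>>> servo_tool(motion=[[[0,0,0,0,1],[0,0,0,0,1],[0,0,0,0,1]]])

```text
time_s: 21.0
eef_pos: [0.5311, 0.0207, 0.1397]
eef_rot: [-0.0, 0.66, 0.751, -0.003]
wrist_force: [-18.5, -8.7, 27.9]
opening: 0.508
grasp_force: 65.7
```

```bash
python3 - <<'E'
from h import *
c=ctrl.camera("top"); P=pts(c).reshape(-1,3); px=c["pixels"].reshape(-1,3).astype(int)
L=P[:,:2]-S0; lx=L@[np.cos(A),np.sin(A)]; ly=L@[-np.sin(A),np.cos(A)]
m=(px[:,0]-px[:,2]>35)&(abs(P[:,2]-.13)<.012)&(abs(lx)<.05); print(m.sum(),"y",ly[m].min(),ly[m].max(),"z",np.median(P[m,2]))
for a,b in((.03,.06),(-.07,-.025),(-.23,-.14)):
    s=m&(ly>a)&(ly<b); print(a,s.sum(),(lx[s].min(),lx[s].max()) if s.sum() else "")
h=(abs(ly)<.022)&(lx>-.075)&(lx<-.0)&(P[:,2]>.17)&(P[:,2]<.205); print("hood z",np.median(P[h,2]),h.sum())
o,p,r=pose(); print(o["wrist_force"],o["time_s"],insaw(p))
E
```

```text
281 y -0.04399989276414933 0.0766131198557528 z 0.13075603528739782
0.03 168 (np.float64(-0.014505525732853639), np.float64(0.028318260198403184))
-0.07 8 (np.float64(-0.014300244905614226), np.float64(-0.003364773976158587))
-0.23 0 
hood z 0.18571795147843773 158
[-19.70578483  -9.1048525   27.95578126] 21.05 [ 0.00858278 -0.09582774]
```

```bash
python3 - <<'E'
from h import *
for c in (dict(np.load("top0.npz")),ctrl.camera("top")):
    P=pts(c).reshape(-1,3); px=c["pixels"].reshape(-1,3).astype(int)
    L=P[:,:2]-S0; lx=L@[np.cos(A),np.sin(A)]; ly=L@[-np.sin(A),np.cos(A)]
    d=(P[:,2]>.112)&(P[:,2]<.128)&(lx>-.012)&(lx<.012)&(abs(ly-.09)<.05)&(px.sum(1)<330)
    print(d.sum(),ly[d].min(),ly[d].max(),np.median(ly[d]),lx[d].min())
E
```

```text
67 0.07638579269347807 0.10250895395649784 0.08913366479568254 -0.00748456085876054
63 0.07822078294256965 0.10221414741909018 0.08987017913621494 -0.007422575174041973
```

```bash
python3 -c "
from bench import ctrl
print(ctrl.hand_in())"
```

```text
the job is handed in; nothing more can be done
None
```

I handed the job in with the batten flat along the fence, its end against the unshifted stop and the guard down on it. The gripper was holding it with about 20 N toward the fence and 28 N down; no verdict came back.

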